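# Change the mug under the drink mixer

## Robot

A 6-joint arm with a two-finger parallel gripper is mounted at the origin on a cart in front of the work surface, level with it; the furniture and walls round the work are solid. World frame = base frame: x ahead of the robot, y to its left, z up, the work surface at z = 0. Lengths are in m, angles in rad, forces in N, time in s.
With the tool pointing down it reaches from about 0.275 to 0.725 m from the base axis. Payload 5.6 kg.
Tool frame: the origin (TCP) lies midway between the tips of the shut fingers; the grasp point (between the pads) lies 19 mm behind it (manip.grip_depth is the distance from the TCP to the grasp point, in m); z points along the fingers, y is the line along which they close (so a half turn about z gives the same grasp; the last joint's range is limited). The gripper opens to 85 mm and grips with 20 to 120 N. Pads are 22 mm wide; open, the fingers measure 114 mm over their backs; the gripper's body (76 mm by 85 mm) begins 54 mm behind the grasp point. The pads swing forward as they close: fully open they stand 13 mm farther back than shut.
Start: joints at [-0.936, 0.255, 0.108, 0, -1.424, -0.285], TCP at [0.189, -0.517, 0.231] pointing down, gripper open.
Joint ranges: [-2.95, 2.95], [-1.21, 1.97], [-1.09, 1.5], [-2.87, 1.71], [-2.94, -0.07], [-3.05, 3.05]. Speed limits (rad/s): [2.57, 2.57, 3.14, 3.14, 3.14, 3.14].

## Interface

Orientations are given as a unit quaternion [w, x, y, z].
In Python, from cell import manip, read_camera gives the robot as it stands. The module is installed in compiled form; this text tells all that it offers.
- The arm moves only by the shell command python3 -m pendant 'ROWS' [OPENING]. ROWS is a JSON object of lists of equal length, an entry for each row: "delta_pos": the shift along the tool's x, y, z each as a share of 40 cm, from -1 to 1, a list of three; "dr": the turn, a rotation vector about the tool's x, y, z each as a share of pi rad, from -1 to 1, a list of three. In form: {"delta_pos": [[dx, dy, dz], ...], "dr": [[ax, ay, az], ...]}. A call has 1 to 5 rows; each row is the pose to reach, as a shift and turn from the pose commanded when the call began, along the tool's axes at that moment, turning the shorter way round; what a row does not reach only later rows make up. A row lasts 1/8 s, in which the tool goes at most 62.5 mm and 10.7 degrees, less where a joint would pass 70% of its speed; a pose out of reach is approached as far as the arm can. A call with a number of a shift or a turn outside -1 to 1 is refused whole. A call with a gripper value outside its range is refused whole. OPENING is the opening, from -1 (shut) to 1 (fully open), set as the call begins (- or left out, the last holds). The fingers move at their own pace and stop on an object; the grip force is fixed at half the most. Time passes only in rows, so rows that repeat a pose let the fingers close. It gives the time, the measured TCP pose, the force, the opening and the grip force at its end, in the units of the state.
- manip.sense(): the state, without advancing time (a new reading comes with each control period).
- read_camera(name): name is "side" or "top"; returns a dict with "image" (480x640x3 uint8, blue, green, red), "camera_matrix" (3x3 intrinsics, pixels), "view" (4x4, takes a point from world to camera coordinates). Camera axes: x right, y up, looking along -z (the intrinsics and any distortion apply to the point x, -y, -z); pixel columns grow to the right and rows downward; lengths in m; the calibration is good to about 2 mm. A picture is of the moment at which its call begins. There is no depth.
- manip.finish_job(): hands the job in; it is judged then, once.
The state is a dict: "time": time; "joint_pos": joint angles; "dq": joint speeds; "tau": joint torques, N m; "tcp_pos": TCP position; "orientation": TCP orientation; "force": force on the tool from outside, world axes, zero at the start; "moment": the same for the moment, N m; "opening": opening from 0.0 (shut) to 1.0 (fully open); "gripper_force": force on a finger pad.
Only numpy, scipy, OpenCV 4.12 (cv2) and the standard library are available. Lean on these libraries where they do the work, as an engineer would, in place of code of your own. Each camera call takes 0.05 s, during which the arm holds its last target. There are 200 camera calls.

## Task

Swap the mugs at the drink mixer: swing its side lever all the way up to lift the whisk, take the finished striped mug out and stand it on the round cork trivet, then stand the empty mug with the diamond pattern on the mixer's base, centred under the whisk. Then swing the lever all the way down again so that the whisk reaches into that mug. Keep the mugs upright and let go of everything; do not push the other things about.

Things in the scene. Friction and masses are not known exactly. Their poses are not given: they have to be found in the camera images.
- mixer: Fixed white drink mixer, 275 mm tall. Origin on the trolley top below the whisk; front faces its -x, left side +y. Base plate x -62..128, y -62..62 mm, flat top at z = 14; the mug stands on the round steel plate centred on the origin. Column x 68..118, 80 mm wide. Head overhangs the mug: x -17..118, y -43..43 mm, underside z = 178.
- whisk_tip (a point): Lower end of the vertical whisk: a steel rod 9 mm thick with a 20 mm disc at its end, sliding straight up and down on the mixer's z axis. Tip 60 mm above the trolley top when lowered (inside a mug), 135 mm when fully raised (above a mug's rim). Geared to the lever: 62.5 mm per rad.
- lever (a joint): 0 = all the way down (0.6 rad below level, as at the start), 1.2 rad = all the way up (0.6 rad above level); stops at both ends. Its axis is parallel to the mixer's x axis, through (15, 48, 222) mm in the mixer's frame; the lever reaches out to the mixer's +y. Stiff hinge: stays where it is left; about 3 N at the knob moves it.
- lever_knob (a point): Centre of the black ball knob (30 mm diameter) at the lever's end, 110 mm from the pivot axis. About 160 mm above the trolley top when down, 284 mm when up. The lever's arm is an 11 mm round bar, on the left (+y) side of the mixer's head.
- trivet: Fixed round cork trivet, 160 mm in diameter, 10 mm thick. Origin at the centre of its underside, z up.
- done_mug: Finished white mug with dark stripes, at the start on the mixer's base round the lowered whisk. Origin at the underside, z up; 90 mm tall. Round body 86 mm across, 71 mm clear at the mouth, 60 inside, its axis at y = +16.5 mm. Handle points to -y, ends at y = -60; to the fingers a solid fin 30 mm thick, from the body outwards, 9 to 82 mm above the underside. 0.24 kg.
- done_mug_mouth (a point): Centre of the finished mug's mouth, on the axis of its round body, 90 mm above its underside.
- next_mug: Empty white mug with diamonds, standing on the trolley. Origin at the underside, z up; 94 mm tall. Round body 83 mm across, 65 mm clear at the mouth, 48 inside, its axis at y = +16.5 mm. Handle points to -y, ends at y = -58; to the fingers a solid fin, 24 mm thick from 54 to 89 mm above the underside, 12 mm thick below, down to 15 mm. 0.26 kg.
- next_mug_mouth (a point): Centre of the empty mug's mouth, on the axis of its round body, 94 mm above its underside.
- egg_timer: Bystander: egg timer, 65 mm across, 64 mm tall; origin at the centre of its underside.
- wood_mill: Bystander: light wooden pepper mill, 58 mm across, 145 mm tall; origin at the centre of its underside.
- spice_jar: Bystander: spice jar with dark cap, 41 mm across, 105 mm tall; origin at the centre of its underside.
- canister: Bystander: white round canister with a knobbed lid, 92 mm across, 120 mm tall; origin at the centre of its underside.
- kettle_base: Fixed low black round kettle base between the mixer and the left part of the trolley top, about 150 mm across, 20 mm high; empty, an obstacle only. Origin under its centre.
- whisk: The whisk itself (rod and disc), moved by the lever; origin at its tip, the same point as whisk_tip.

How it is judged:
By the outcome, as a careful person would: the job done as asked, in the order asked, and still so for the second after the job is handed in, with the robot touching nothing.
It also fails if it takes over 67 s, if anything falls off the work surface, if the arm or the gripper's body presses on something with over 40 N, if the wrist force passes 120 N, or if a joint passes its speed limit or range.

## Working session

There is one attempt and no reset: what is moved stays moved. The work goes in short steps, Python scripts to look and compute and a shell command to move; the robot and the scene stay as the last step left them, time stands still between calls to the robot, and variables do not carry over. Pictures are saved under pics/ and viewed, at most 10 in all, crops included, and the job is handed in when it is done.

```bash
mkdir -p pics; cat > h.py <<'E'
import numpy as np, cv2
from cell import manip, read_camera
def ray(c,u,v):
    K=np.array(c["camera_matrix"]);V=np.array(c["view"]);R=V[:3,:3];t=V[:3,3]
    d=np.linalg.inv(K)@[u,v,1]; d=R.T@np.array([d[0],-d[1],-d[2]]); return -R.T@t,d
def onz(c,u,v,z):
    o,d=ray(c,u,v); return o+d*(z-o[2])/d[2]
def proj(c,p):
    K=np.array(c["camera_matrix"]);V=np.array(c["view"]); q=V[:3,:3]@np.array(p)+V[:3,3]
    q=K@[q[0],-q[1],-q[2]]; return q[:2]/q[2]
def two(c1,p1,c2,p2):
    o1,d1=ray(c1,*p1);o2,d2=ray(c2,*p2)
    s=np.linalg.lstsq(np.array([d1,-d2]).T,o2-o1,rcond=None)[0]
    a=o1+s[0]*d1;b=o2+s[1]*d2; return (a+b)/2,np.linalg.norm(a-b)
E
python3 - <<'E'
from h import *
import pickle
for n in("top","side"):
    c=read_camera(n);cv2.imwrite(f"pics/{n}0.png",c["image"]);pickle.dump(c,open(n+"0.pkl","wb"))
    print(n,np.array(c["camera_matrix"]).round(1).tolist(),ray(c,320,240), [k for k in c])
s=manip.sense();print(s["time"],s["tcp_pos"],s["orientation"],s["opening"],s["force"])
E
```

```text
top [[623.3, 0.0, 314.5], [0.0, 623.3, 243.5], [0.0, 0.0, 1.0]] (array([-0.03566599,  0.1001029 ,  1.43468475]), array([ 0.41900715, -0.10290843, -0.90219313])) ['image', 'camera_matrix', 'view']
side [[459.4, 0.0, 324.1], [0.0, 459.4, 243.8], [0.0, 0.0, 1.0]] (array([0.37462652, 0.67502868, 0.80209486]), array([ 0.17108177, -0.7404412 , -0.65009811])) ['image', 'camera_matrix', 'view']
0.1 [ 0.18837051 -0.51627491  0.23047337] [-1.95911042e-04 -1.73967261e-01  9.84751062e-01  8.35936047e-04] 1.0013540349507 [-0.29202989 -0.43135816 -0.06245511]
```

View pics/top0.png

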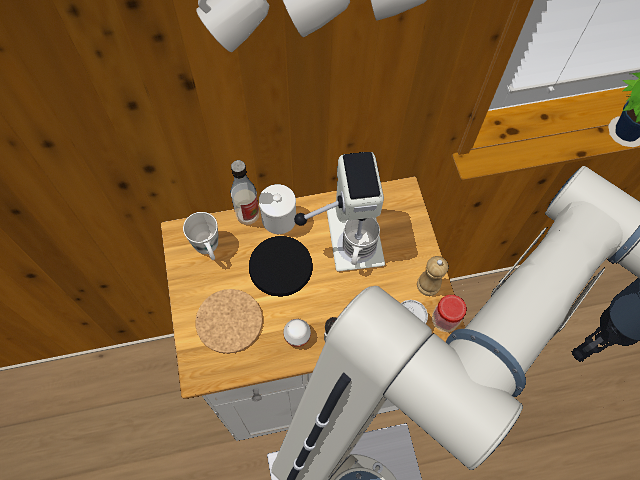

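View pics/side0.png

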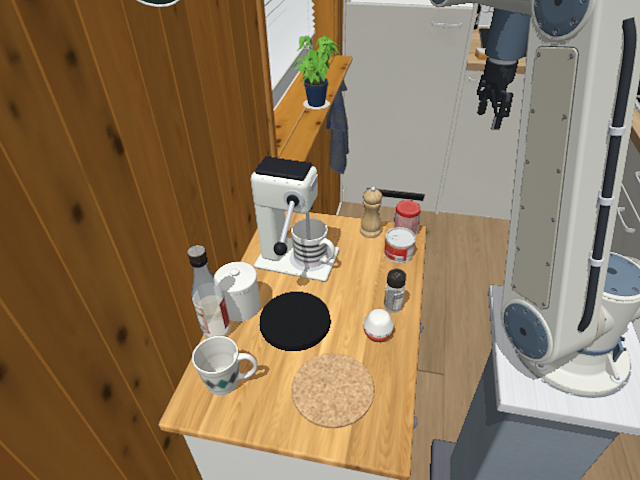

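The top view shows the mixer with the striped mug at (360,240), the knob at (301,219), the diamond mug at (201,230), the trivet at (229,321) and the kettle base at (281,265). In the side view the knob is at (280,249), the striped mug at (311,243), the diamond mug at (220,362) and the trivet at (333,389). Next I'll zoom in for accurate pixel positions.

```bash
python3 - <<'E'
from h import *
import pickle
t=pickle.load(open("top0.pkl","rb"));s=pickle.load(open("side0.pkl","rb"))
def crop(im,x,y,w,h,k): 
    o=cv2.resize(im[y:y+h,x:x+w],None,fx=k,fy=k,interpolation=cv2.INTER_CUBIC)
    for i in range(0,w,10): cv2.line(o,(i*k,0),(i*k,10 if i%50 else 20),(0,0,255),1)
    for i in range(0,h,10): cv2.line(o,(0,i*k),(10 if i%50 else 20,i*k),(0,0,255),1)
    return o
a=crop(t["image"],290,190,100,90,4);b=crop(t["image"],170,200,90,75,4)
c=crop(s["image"],240,190,100,90,4);d=crop(s["image"],180,325,90,75,4)
top=np.hstack([a,c]);bot=np.hstack([b,d]);bot=cv2.copyMakeBorder(bot[:240],0,0,0,80,cv2.BORDER_CONSTANT)
cv2.imwrite("pics/z.png",np.vstack([top,bot]))
for n,cam,r in(("top",t,[(160,280,280,370),(235,225,325,305)]),("side",s,[(280,345,385,430),(250,285,340,355)])):
    im=cam["image"].astype(int)
    for i,(x0,y0,x1,y1) in enumerate(r):
        p=im[y0:y1,x0:x1];hsv=cv2.cvtColor(p.astype(np.uint8),cv2.COLOR_BGR2HSV)
        m=(p.max(2)<40) if i else (hsv[...,1]<135)&(hsv[...,2]>90)
        m=cv2.morphologyEx(m.astype(np.uint8),cv2.MORPH_CLOSE,np.ones((7,7)));m=cv2.morphologyEx(m,cv2.MORPH_OPEN,np.ones((7,7)))
        cs=max(cv2.findContours(m,0,1)[0],key=cv2.contourArea)
        z=.02 if i else .01
        P=np.array([onz(cam,q[0][0]+x0,q[0][1]+y0,z)[:2] for q in cs],np.float32)
        print(n,i,cv2.minEnclosingCircle(P),P.min(0),P.max(0))
E
```

```text
top 0 ((0.4660451412200928, 0.19091060757637024), 0.08463997393846512) [0.38430026 0.11526896] [0.5437814  0.27462083]
top 1 ((0.5743101239204407, 0.05017838999629021), 0.08088627457618713) [ 0.49375653 -0.02841741] [0.6544395  0.12767203]
side 0 ((0.46665963530540466, 0.18761904537677765), 0.13356469571590424) [0.35987702 0.08496564] [0.5893002  0.29729682]
side 1 ((0.5779370665550232, 0.055012550204992294), 0.08245844393968582) [ 0.5005197  -0.02662168] [0.65585    0.13736778]
```

View pics/z.png

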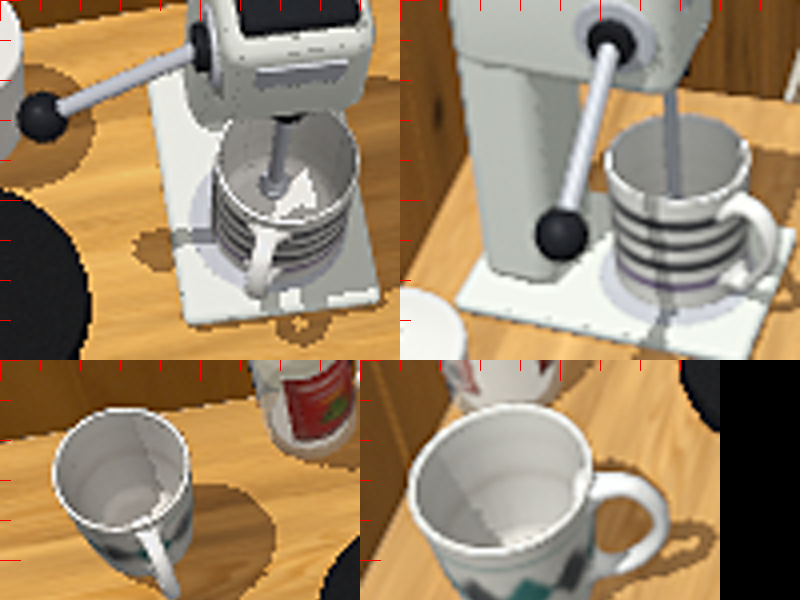

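Zoomed crops: in the top view the knob is at (300.8,219.3), the striped rim's centre at (362,231) and the diamond rim's centre at (200.4,227.3). In the side view they are at (280.3,248.8), (309.3,228.8) and (215.1,354.4). The striped handle points to the mixer's front, and the diamond handle towards the robot.

```bash
python3 - <<'E'
from h import *
import pickle
np.set_printoptions(precision=4,suppress=True)
t=pickle.load(open("top0.pkl","rb"));s=pickle.load(open("side0.pkl","rb"))
A=lambda x,y:(290+x/4,190+y/4);B=lambda x,y:(170+x/4,200+(y-360)/4)
C=lambda x,y:(240+(x-400)/4,190+y/4);D=lambda x,y:(180+(x-360)/4,325+(y-360)/4)
print("knob",two(t,A(43,117),s,C(561,235)))
print("hub",two(t,A(203,47),s,C(610,42)))
print("done mouth",two(t,A(288,165),s,C(677,155)),onz(t,*A(288,165),.104),onz(s,*C(677,155),.104))
print("next mouth",two(t,B(121.5,469),s,D(500.5,477.5)),onz(t,*B(121.5,469),.094),onz(s,*D(500.5,477.5),.094))
print("base FL",onz(t,*A(186,322),.0),onz(s,*C(725,357),.0))
print("base FR",onz(t,*A(378,303),.0),onz(s,*C(795,232),.014))
print("base BL",onz(s,*C(458,303),.007),onz(t,*A(150,85),.007))
print("done handle",onz(t,*A(262,240),.09),onz(t,*A(258,270),.06),two(t,A(258,262),s,C(776,235)))
print("next handle",onz(t,*B(150,535),.087),onz(t,*B(165,565),.07),two(t,B(168,572),s,D(666,520)))
# bystanders
print("canister",onz(t,278,197,.12), onz(s,237,275,.12))
print("bottle", onz(s,214,333,.0)); print("egg",onz(t,297,330,.06),onz(s,379,320,.06)); print("jar",onz(s,397,275,.1))
print("mill",onz(t,433,285,.03),onz(s,372,190,.145))
for z in(.222,):
  print("head front bottom?",onz(t,*A(215,122),.178),onz(t,*A(345,110),.178))
E
```

```text
knob (array([ 0.6192, -0.0134,  0.1584]), np.float64(0.0021647510957574123))
hub (array([ 0.6127, -0.1037,  0.2202]), np.float64(0.0027312137443559277))
done mouth (array([ 0.5894, -0.1557,  0.102 ]), np.float64(0.007320170190706478)) [ 0.5845 -0.1545  0.104 ] [ 0.5926 -0.1557  0.104 ]
next mouth (array([0.6819, 0.2218, 0.0909]), np.float64(0.0023672208855164854)) [0.6789 0.2216 0.094 ] [0.6819 0.2233 0.094 ]
base FL [ 0.5398 -0.0861  0.    ] [ 0.5514 -0.095   0.    ]
base FR [ 0.5278 -0.2066  0.    ] [ 0.5277 -0.2009  0.014 ]
base BL [ 0.7238 -0.1017  0.007 ] [ 0.7043 -0.0992  0.007 ]
done handle [ 0.5459 -0.1302  0.09  ] [ 0.54   -0.1284  0.06  ] (array([ 0.5303, -0.1245,  0.0816]), np.float64(0.0107445427574493))
next handle [0.6354 0.2114 0.087 ] [0.6222 0.2067 0.07  ] (array([0.6155, 0.2071, 0.0615]), np.float64(0.010685601425105976))
canister [0.7082 0.0252 0.12  ] [0.7014 0.0428 0.12  ]
bottle [0.7463 0.1114 0.    ]
egg [0.3904 0.0429 0.06  ] [0.3965 0.0543 0.06  ]
jar [ 0.372  -0.0436  0.1   ]
mill [ 0.443  -0.3022  0.03  ] [ 0.4604 -0.2877  0.145 ]
head front bottom? [ 0.5849 -0.1063  0.178 ] [ 0.5773 -0.1805  0.178 ]
```

```bash
cat > goal.py <<'E'
# usage: goal.py x y z bearing_deg tilt_deg [sign]  (TCP goal; y_tool = sign*(-sin b,cos b)); prints delta_pos & dr shares
import sys; from h import *; from scipy.spatial.transform import Rotation as R
x,y,z,b,a=map(float,sys.argv[1:6]); sg=float(sys.argv[6]) if len(sys.argv)>6 else -1
b,a=np.radians([b,a]); Z=np.array([np.sin(a)*np.cos(b),np.sin(a)*np.sin(b),-np.cos(a)]);Y=sg*np.array([-np.sin(b),np.cos(b),0])
G=np.array([np.cross(Y,Z),Y,Z]).T
s=manip.sense();q=np.array(s["orientation"]);T=R.from_quat(q[[1,2,3,0]]).as_matrix()
d=T.T@(np.array([x,y,z])-s["tcp_pos"]); r=R.from_matrix(T.T@G).as_rotvec()
print("t",round(s["time"],2),"tcp",np.round(s["tcp_pos"],4),"q",np.round(s["joint_pos"],2),"F",np.round(s["force"],1),"op",round(s["opening"],2))
print("dp",np.round(d/.4,4).tolist(),"dr",np.round(r/np.pi,4).tolist(),"mm",round(np.linalg.norm(d)*1e3),"deg",round(np.degrees(np.linalg.norm(r))))
E
python3 goal.py .40 -.08 .30 84.6 0 1; python3 - <<'E'
from h import *
import pickle
np.set_printoptions(precision=4,suppress=True)
t=pickle.load(open("top0.pkl","rb"));s=pickle.load(open("side0.pkl","rb"))
print(onz(t,290+272/4,190+188/4,.06))
# whisk axis from side view at emerging from rim: rod line
print([onz(s,240+(670-400)/4,190+y/4,z) for y,z in((100,.14),(190,.06))])
p=np.array([.592,-.152]);X=np.array([.9955,-.095]);Y=np.array([.095,.9955])
for x,y,z in((15,48,222),(15,138.8,160),(-62,62,14),(-62,-62,14),(128,62,14),(-17,43,178),(-17,-43,178),(0,0,60),(0,0,170)):
    P=[*(p+X*x/1e3+Y*y/1e3),z/1e3]; print((x,y,z),proj(t,P),proj(s,P))
E
```

```text
t 0.1 tcp [ 0.1884 -0.5163  0.2305] q [-0.94  0.26  0.11 -0.   -1.42 -0.28] F [-0.3 -0.4 -0.1] op 1.0
dp [-0.8707, 0.8437, -0.1725] dr [0.0005, 0.0003, -0.3587] mm 490 deg 65
[ 0.5917 -0.1496  0.06  ]
[array([ 0.5972, -0.1623,  0.14  ]), array([ 0.6026, -0.1735,  0.06  ])]
(15, 48, 222) [341.6991 201.05  ] [293.7481 199.722 ]
(15, 138.8, 160) [301.431  217.9599] [280.4548 247.8109]
(-62, 62, 14) [336.3742 269.7728] [326.4441 279.1286]
(-62, -62, 14) [385.9277 264.6733] [340.4958 246.4398]
(128, 62, 14) [327.031  202.7615] [253.6983 263.4262]
(-17, 43, 178) [344.8662 222.6076] [309.1219 217.0675]
(-17, -43, 178) [382.3691 218.8981] [320.857  195.6158]
(0, 0, 60) [358.9241 236.722 ] [309.6733 243.5753]
(0, 0, 170) [362.2935 215.7979] [308.2354 207.5798]
```

```bash
python3 -m pendant '{"delta_pos":[[-0.87,0.84,-0.19],[-0.87,0.84,-0.19],[-0.87,0.84,-0.19],[-0.87,0.84,-0.19],[-0.87,0.84,-0.19]],"dr":[[0,0,-0.359],[0,0,-0.359],[0,0,-0.359],[0,0,-0.359],[0,0,-0.359]]}' 0.3; python3 goal.py .45 -.04 .31 84.6 0 1
```

```text
time: 0.72
tcp_pos: [0.3239, -0.2372, 0.2799]
orientation: [0.0, -0.602, 0.798, 0.0]
force: [1.2, -1.3, 0.2]
opening: 0.649
gripper_force: 0.0
t 0.72 tcp [ 0.3239 -0.2372  0.2799] q [-0.24 -0.06 -0.12 -0.   -1.51 -0.04] F [ 1.2 -1.3  0.2] op 0.65
dp [-0.5605, -0.1681, -0.0752] dr [0.0, 0.0001, -0.0584] mm 236 deg 11
```

```bash
python3 -m pendant '{"delta_pos":[[-0.56,-0.168,-0.075],[-0.56,-0.168,-0.075],[-0.56,-0.168,-0.075],[-0.56,-0.168,-0.075],[-0.56,-0.168,-0.075]],"dr":[[0,0,-0.058],[0,0,-0.058],[0,0,-0.058],[0,0,-0.058],[0,0,-0.058]]}'; python3 goal.py .619 -.013 .25 84.6 0 1
```

```text
time: 1.35
tcp_pos: [0.4519, -0.0404, 0.3089]
orientation: [-0.001, -0.672, 0.741, 0.001]
force: [-0.8, 0.7, -0.7]
opening: 0.651
gripper_force: 0.0
t 1.35 tcp [ 0.4519 -0.0404  0.3089] q [ 0.26  0.05  0.06 -0.   -1.58 -0.36] F [-0.8  0.7 -0.7] op 0.65
dp [-0.1087, -0.4093, 0.1465] dr [0.0005, 0.0, -0.001] mm 179 deg 0
```

```bash
python3 -m pendant '{"delta_pos":[[-0.109,-0.409,0.05],[-0.109,-0.409,0.147],[-0.109,-0.409,0.147],[-0.109,-0.409,0.25],[-0.109,-0.409,0.35]],"dr":[[0,0,0],[0,0,0],[0,0,0],[0,0,0],[0,0,0]]}'; python3 - <<'E'
from h import *
c=read_camera("top");d=read_camera("side")
o=np.hstack([cv2.resize(c["image"][140:280,240:440],(400,280)),cv2.resize(d["image"][130:270,220:420],(400,280))])
cv2.imwrite("pics/k1.png",o)
E
python3 goal.py .619 -.013 .139 84.6 0 1
```

```text
time: 1.98
tcp_pos: [0.6178, -0.0169, 0.1673]
orientation: [-0.001, -0.67, 0.742, 0.001]
force: [-0.2, 0.5, -0.2]
opening: 0.65
gripper_force: 0.0
t 2.08 tcp [ 0.6145 -0.0168  0.1642] q [ 0.23  0.42  0.17 -0.   -1.34 -0.33] F [-0.3 -0.1 -0.1] op 0.65
dp [-0.0108, -0.0108, 0.063] dr [0.0035, -0.0005, -0.0026] mm 26 deg 1
```

View pics/k1.png

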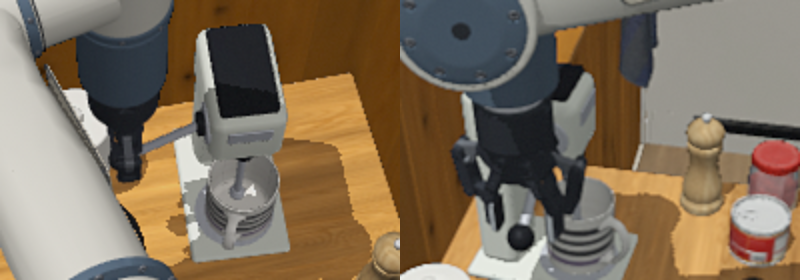

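```bash
python3 - <<'E'
from h import *
import pickle
s=pickle.load(open("side0.pkl","rb"))
f=lambda P:(proj(s,P)-[220,130])*2+[400,0]
for P in((.6145,-.0168,.1642),(.619,-.013,.16),(.6145+.03,-.0168,.175),(.6145-.03,-.0168,.175)):print(P,f(P))
E
```

```text
(0.6145, -0.0168, 0.1642) [526.16957377 232.36805202]
(0.619, -0.013, 0.16) [521.34354006 237.14786572]
(0.6445000000000001, -0.0168, 0.175) [497.92885228 220.96667246]
(0.5845, -0.0168, 0.175) [553.28076057 228.28523891]
```

```bash
python3 -c "
import cv2
o=cv2.imread('pics/k1.png')[120:270,420:620];cv2.imwrite('pics/k2.png',cv2.resize(o,(800,600),interpolation=cv2.INTER_CUBIC))"
```

```text
(no output)
```

View pics/k2.png

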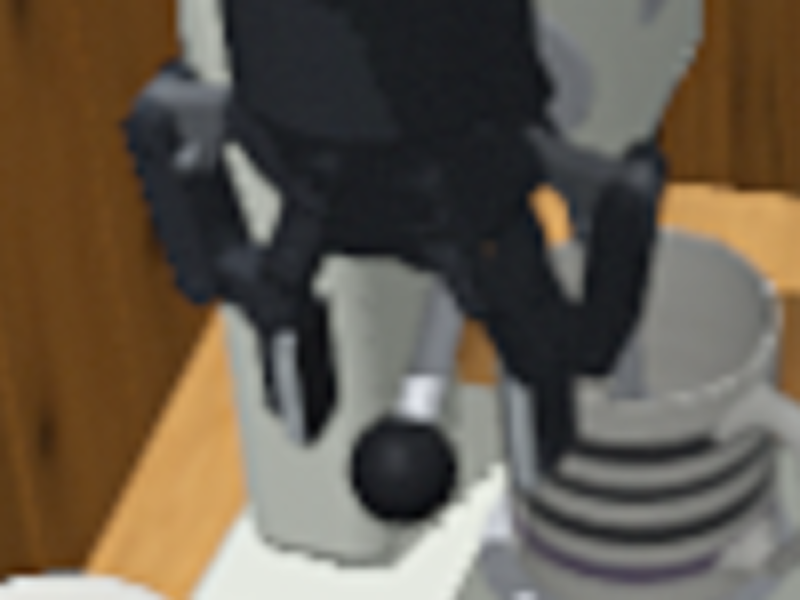

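The knob at (403,468) sits between the fingers (330 and 505), about 4 mm off centre. This agrees with the computed offset, so I'll descend, close and lift.

```bash
python3 -m pendant '{"delta_pos":[[-0.011,-0.011,0.03],[-0.011,-0.011,0.063],[-0.011,-0.011,0.063],[-0.011,-0.011,0.063]],"dr":[[0,0,0],[0,0,0],[0,0,0],[0,0,0]]}'; python3 -m pendant '{"delta_pos":[[0,0,0],[0,0,0],[0,0,0],[0,0,0],[0,0,0]],"dr":[[0,0,0],[0,0,0],[0,0,0],[0,0,0],[0,0,0]]}' -1;  python3 goal.py .619 -.013 .139 84.6 0 1
```

```text
time: 2.58
tcp_pos: [0.6232, -0.0121, 0.1454]
orientation: [0.0, -0.67, 0.742, -0.0]
force: [-0.2, 0.7, -0.3]
opening: 0.654
gripper_force: 0.0
time: 3.2
tcp_pos: [0.6202, -0.012, 0.1455]
orientation: [-0.002, -0.671, 0.742, 0.001]
force: [-10.7, 2.4, 9.1]
opening: 0.316
gripper_force: 58.5
t 3.2 tcp [ 0.6202 -0.012   0.1455] q [ 0.23  0.43  0.15 -0.   -1.29 -0.33] F [-10.7   2.4   9.1] op 0.32
dp [0.0027, 0.0028, 0.0162] dr [0.0014, -0.0002, -0.0021] mm 7 deg 0
```

```bash
python3 -m pendant '{"delta_pos":[[-0.0305,0,-0.0585],[-0.046,0,-0.122],[-0.046,0,-0.188],[-0.0305,0,-0.252],[0,0,-0.318]],"dr":[[0,0,0],[0,0,0],[0,0,0],[0,0,0],[0,0,0]]}';python3 -m pendant '{"delta_pos":[[0,0,-0.005],[0,0,-0.01]],"dr":[[0,0,0],[0,0,0]]}'; python3 -c "
from h import *
d=read_camera('side');cv2.imwrite('pics/l1.png',cv2.resize(d['image'][120:280,200:400],(600,480)))"
```

```text
time: 3.82
tcp_pos: [0.6198, -0.0126, 0.2697]
orientation: [-0.004, -0.67, 0.742, 0.003]
force: [-2.8, -5.9, -11.2]
opening: 0.311
gripper_force: 59.5
time: 4.08
tcp_pos: [0.6197, -0.0148, 0.2737]
orientation: [-0.005, -0.67, 0.743, 0.002]
force: [-4.4, -9.5, -11.7]
opening: 0.31
gripper_force: 59.7
```

View pics/l1.png

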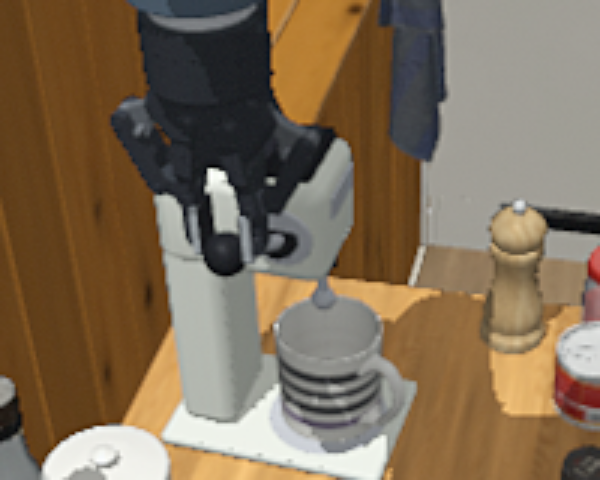

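The lever is up: knob at (225,253), with the whisk disc at (323,297) above the striped mug's rim. Now release and retreat.

```bash
python3 -m pendant '{"delta_pos":[[0,0,0],[0,0,0],[0,0,0],[0,0,-0.15],[0,0,-0.2]],"dr":[[0,0,0],[0,0,0],[0,0,0],[0,0,0],[0,0,0]]}' 0.4; python3 goal.py .45 -.08 .32 -28.5 45 -1; python3 goal.py .45 -.08 .32 -28.5 45 1
```

```text
time: 4.75
tcp_pos: [0.6233, -0.0124, 0.3598]
orientation: [0.002, -0.67, 0.742, -0.002]
force: [0.5, -0.6, 1.1]
opening: 0.703
gripper_force: 0.0
t 4.75 tcp [ 0.6233 -0.0124  0.3598] q [ 0.23  0.42  0.67  0.   -1.81 -0.33] F [ 0.5 -0.6  1.1] op 0.7
dp [0.2121, 0.4145, 0.0969] dr [0.1448, 0.219, -0.3542] mm 190 deg 79
t 4.75 tcp [ 0.6233 -0.0124  0.3598] q [ 0.23  0.42  0.67  0.   -1.81 -0.33] F [ 0.5 -0.6  1.1] op 0.7
dp [0.2121, 0.4145, 0.0969] dr [0.2428, -0.1605, 0.5891] mm 190 deg 118
```

```bash
python3 -m pendant '{"delta_pos":[[0.212,0.414,0.097],[0.212,0.414,0.097],[0.212,0.414,0.097],[0.212,0.414,0.097],[0.212,0.414,0.097]],"dr":[[0,0,0],[0.145,0.219,-0.354],[0.145,0.219,-0.354],[0.145,0.219,-0.354],[0.145,0.219,-0.354]]}'; python3 goal.py .48 -.095 .14 -28.5 45 -1
```

```text
time: 5.38
tcp_pos: [0.449, -0.0798, 0.3179]
orientation: [0.053, 0.841, -0.495, 0.211]
force: [1.0, -0.4, 0.9]
opening: 0.697
gripper_force: 0.0
t 5.38 tcp [ 0.449  -0.0798  0.3179] q [ 0.5  -0.18 -0.38  0.44 -1.27 -0.11] F [ 1.  -0.4  0.9] op 0.7
dp [-0.1173, 0.0064, 0.4376] dr [0.0672, 0.1024, -0.1637] mm 181 deg 37
```

```bash
python3 -m pendant '{"delta_pos":[[-0.117,0.006,0.2],[-0.117,0.006,0.438],[-0.117,0.006,0.438],[-0.117,0.006,0.438],[-0.117,0.006,0.438]],"dr":[[0.067,0.102,-0.164],[0.067,0.102,-0.164],[0.067,0.102,-0.164],[0.067,0.102,-0.164],[0.067,0.102,-0.164]]}'; python3 - <<'E'
from h import *
c=read_camera("top");d=read_camera("side")
cv2.imwrite("pics/g1.png",np.hstack([cv2.resize(c["image"][170:290,290:420],None,fx=3,fy=3),cv2.resize(d["image"][180:300,230:360],None,fx=3,fy=3)]))
E
python3 goal.py .5463 -.1308 .056 -28.5 45 -1
```

```text
time: 6.0
tcp_pos: [0.5024, -0.0919, 0.164]
orientation: [0.097, 0.899, -0.235, 0.356]
force: [1.6, -0.7, 1.8]
opening: 0.697
gripper_force: 0.0
t 6.1 tcp [ 0.5004 -0.0955  0.1623] q [ 0.04 -0.13 -1.09  1.69 -0.38 -0.56] F [-0.2  0.4  0.1] op 0.7
dp [-0.077, 0.0172, 0.2922] dr [0.0075, 0.0104, -0.0045] mm 121 deg 2
```

View pics/g1.png

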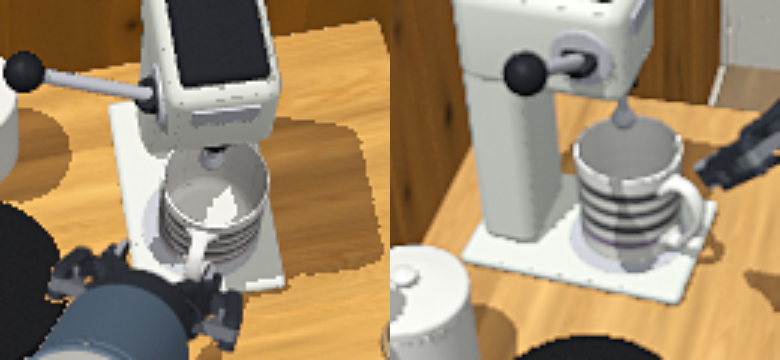

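The striped mug's handle is at (200,250) in the left half, and the raised whisk is clear of the rim. The 45° tilt drives joint 3 to its limit, so I'll use 22° instead.

```bash
python3 goal.py .49 -.10 .17 -28.5 22 -1; 
```

```text
t 6.1 tcp [ 0.5004 -0.0955  0.1623] q [ 0.04 -0.13 -1.09  1.69 -0.38 -0.56] F [-0.2  0.4  0.1] op 0.7
dp [0.0007, 0.023, -0.0254] dr [0.0065, -0.1173, -0.0059] mm 14 deg 21
```

```bash
python3 -m pendant '{"delta_pos":[[0.001,0.023,-0.025],[0.001,0.023,-0.025],[0.001,0.023,-0.025],[0.001,0.023,-0.025]],"dr":[[0.006,-0.117,-0.006],[0.006,-0.117,-0.006],[0.006,-0.117,-0.006],[0.006,-0.117,-0.006]]}'; python3 goal.py .508 -.110 .144 -28.5 22 -1; 
```

```text
time: 6.6
tcp_pos: [0.4961, -0.1093, 0.178]
orientation: [0.071, 0.939, -0.248, 0.227]
force: [1.2, -3.0, 0.8]
opening: 0.695
gripper_force: 0.0
t 6.6 tcp [ 0.4961 -0.1093  0.178 ] q [ 0.31 -0.08 -0.71  0.58 -0.7   0.34] F [ 1.2 -3.   0.8] op 0.7
dp [-0.0155, -0.0149, 0.0874] dr [0.0088, -0.0307, -0.0043] mm 36 deg 6
```

```bash
python3 -m pendant '{"delta_pos":[[-0.0155,-0.015,0.087],[-0.0155,-0.015,0.087],[-0.0155,-0.015,0.087]],"dr":[[0.009,-0.031,-0.004],[0.009,-0.031,-0.004],[0.009,-0.031,-0.004]]}'; python3 goal.py .5407 -.1278 .051 -28.5 22 -1; python3 - <<'E'
from h import *
c=read_camera("top");d=read_camera("side")
cv2.imwrite("pics/g2.png",np.hstack([cv2.resize(c["image"][190:290,310:410],None,fx=4,fy=4),cv2.resize(d["image"][190:290,260:360],None,fx=4,fy=4)]))
E
```

```text
time: 6.98
tcp_pos: [0.5089, -0.112, 0.1446]
orientation: [0.048, 0.951, -0.243, 0.187]
force: [-0.5, 0.7, 0.2]
opening: 0.701
gripper_force: 0.0
t 6.97 tcp [ 0.5089 -0.112   0.1446] q [ 0.25  0.01 -0.63  0.42 -0.68  0.52] F [-0.5  0.7  0.2] op 0.7
dp [-0.0066, -0.0039, 0.2502] dr [0.0008, -0.0014, -0.001] mm 100 deg 0
```

View pics/g2.png

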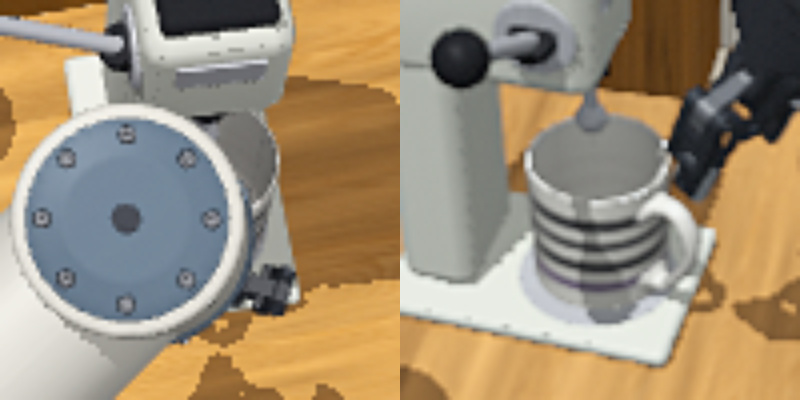

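The gripper is lined up above the handle (side handle at (697,240) in the crop). Descend and grip.

```bash
python3 -m pendant '{"delta_pos":[[-0.0066,-0.004,0.08],[-0.0066,-0.004,0.16],[-0.0066,-0.004,0.25],[-0.0066,-0.004,0.25],[-0.0066,-0.004,0.25]],"dr":[[0,0,0],[0,0,0],[0,0,0],[0,0,0],[0,0,0]]}'; python3 -m pendant '{"delta_pos":[[0,0,0],[0,0,0],[0,0,0],[0,0,0],[0,0,0]],"dr":[[0,0,0],[0,0,0],[0,0,0],[0,0,0],[0,0,0]]}' -1;  python3 goal.py .5407 -.1278 .051 -28.5 22 -1; python3 goal.py .5407 -.1278 .067 -28.5 22 -1;
```

```text
time: 7.7
tcp_pos: [0.541, -0.1287, 0.0521]
orientation: [0.048, 0.95, -0.244, 0.188]
force: [-0.2, 0.0, 0.0]
opening: 0.701
gripper_force: 0.0
time: 8.32
tcp_pos: [0.5414, -0.1285, 0.052]
orientation: [0.048, 0.95, -0.244, 0.188]
force: [-3.7, 2.3, 6.2]
opening: 0.198
gripper_force: 56.3
t 8.32 tcp [ 0.5414 -0.1285  0.052 ] q [ 0.14  0.19 -0.77  0.68 -0.37  0.32] F [-3.7  2.3  6.2] op 0.2
dp [-0.0033, -0.0007, 0.0013] dr [0.0005, -0.002, -0.0014] mm 1 deg 0
t 8.32 tcp [ 0.5414 -0.1285  0.052 ] q [ 0.14  0.19 -0.77  0.68 -0.37  0.32] F [-3.7  2.3  6.2] op 0.2
dp [0.012, -0.0007, -0.0357] dr [0.0005, -0.002, -0.0014] mm 15 deg 0
```

```bash
cat > track.py <<'E'
import pickle,sys; from h import *
# track striped-mug patch between saved frame and now in side view
d=read_camera("side")
if len(sys.argv)>1: pickle.dump(d,open("ref.pkl","wb"))
else:
    r=pickle.load(open("ref.pkl","rb"))["image"]
    T=r[236:262,296:322]; m=cv2.matchTemplate(d["image"][180:340,240:400],T,cv2.TM_CCOEFF_NORMED); _,v,_,p=cv2.minMaxLoc(m)
    print("shift px",p[0]+240-296,p[1]+180-236,"score",round(v,3))
E
python3 track.py ref
python3 -m pendant '{"delta_pos":[[0.0075,0,-0.018],[0.0115,0,-0.028],[0.0115,0,-0.028],[0.0115,0,-0.028]],"dr":[[0,0,0],[0,0,0],[0,0,0],[0,0,0]]}'
python3 track.py; python3 - <<'E'
from h import *
import pickle
s=pickle.load(open("ref.pkl","rb"));print(proj(s,(.56,-.12,.072))-proj(s,(.56,-.12,.06)))
E
```

```text
time: 8.88
tcp_pos: [0.5405, -0.1288, 0.0624]
orientation: [0.049, 0.95, -0.244, 0.186]
force: [0.2, 0.2, -2.4]
opening: 0.192
gripper_force: 56.2
shift px 0 -3 score 0.934
[-0.08035793 -3.72516629]
```

The mug is lifted: the tool carries 2.4 N and the image shift matches. Draw it out.

```bash
python3 goal.py .445 -.11 .068 -28.5 22 -1;python3 goal.py .445 -.11 .17 -28.5 22 -1
```

```text
t 8.93 tcp [ 0.5404 -0.1288  0.0623] q [ 0.15  0.18 -0.74  0.62 -0.41  0.38] F [-0.3 -0.5 -1.9] op 0.2
dp [-0.2092, 0.0737, -0.1006] dr [0.001, -0.0012, -0.0013] mm 97 deg 0
t 8.93 tcp [ 0.5404 -0.1288  0.0623] q [ 0.15  0.18 -0.74  0.62 -0.41  0.38] F [-0.3 -0.5 -1.9] op 0.2
dp [-0.1128, 0.0741, -0.3367] dr [0.001, -0.0012, -0.0013] mm 145 deg 0
```

```bash
python3 -m pendant '{"delta_pos":[[-0.07,0.025,-0.034],[-0.14,0.05,-0.068],[-0.209,0.074,-0.101],[-0.209,0.074,-0.101]],"dr":[[0,0,0],[0,0,0],[0,0,0],[0,0,0]]}'; python3 goal.py .445 -.11 .18 -28.5 22 -1;
```

```text
time: 9.43
tcp_pos: [0.443, -0.1103, 0.068]
orientation: [0.049, 0.951, -0.244, 0.186]
force: [0.3, 0.4, -0.8]
opening: 0.195
gripper_force: 56.5
t 9.43 tcp [ 0.443  -0.1103  0.068 ] q [ 0.25 -0.02 -0.96  0.66 -0.43  0.24] F [ 0.3  0.4 -0.8] op 0.19
dp [0.1095, -0.0026, -0.2577] dr [0.0011, -0.0011, -0.0012] mm 112 deg 0
```

```bash
python3 -m pendant '{"delta_pos":[[0.03,0,-0.07],[0.08,0,-0.18],[0.11,0,-0.258],[0.11,0,-0.258]],"dr":[[0,0,0],[0,0,0],[0,0,0],[0,0,0]]}'; python3 goal.py .419 .201 .17 -10 22 -1;
```

```text
time: 9.93
tcp_pos: [0.4492, -0.11, 0.1839]
orientation: [0.047, 0.95, -0.244, 0.19]
force: [-0.5, 1.3, -2.9]
opening: 0.194
gripper_force: 56.9
t 9.93 tcp [ 0.4492 -0.11    0.1839] q [ 0.31 -0.16 -0.66  0.39 -0.82  0.52] F [-0.5  1.3 -2.9] op 0.19
dp [-0.4209, -0.6452, -0.1345] dr [0.0385, -0.0031, -0.0968] mm 313 deg 19
```

```bash
python3 -m pendant '{"delta_pos":[[-0.05,-0.08,-0.017],[-0.14,-0.215,-0.045],[-0.23,-0.355,-0.074],[-0.32,-0.495,-0.103],[-0.38,-0.585,-0.122]],"dr":[[0.0046,-0.0004,-0.0116],[0.013,-0.001,-0.032],[0.021,-0.002,-0.053],[0.029,-0.002,-0.074],[0.035,-0.003,-0.0876]]}'; python3 goal.py .419 .201 .15 -10 22 -1;
```

```text
time: 10.55
tcp_pos: [0.4191, 0.1728, 0.1669]
orientation: [0.021, 0.977, -0.1, 0.187]
force: [2.0, 0.3, -2.2]
opening: 0.198
gripper_force: 57.1
t 10.55 tcp [0.4191 0.1728 0.1669] q [ 1.01 -0.09 -0.68  0.46 -0.91  0.09] F [ 2.   0.3 -2.2] op 0.2
dp [-0.0291, -0.0692, 0.0337] dr [0.0043, 0.0021, -0.0083] mm 33 deg 2
```

```bash
python3 -m pendant '{"delta_pos":[[-0.029,-0.069,0.034],[-0.029,-0.069,0.034],[-0.029,-0.069,0.034]],"dr":[[0.004,0.002,-0.008],[0.004,0.002,-0.008],[0.004,0.002,-0.008]]}'; python3 goal.py .419 .201 .062 -10 22 -1;
```

```text
time: 10.92
tcp_pos: [0.4198, 0.1984, 0.1503]
orientation: [0.018, 0.978, -0.087, 0.19]
force: [0.9, -0.2, -2.5]
opening: 0.198
gripper_force: 57.1
t 10.93 tcp [0.4198 0.1984 0.1503] q [ 1.05 -0.05 -0.7   0.49 -0.86  0.04] F [ 0.9 -0.2 -2.5] op 0.2
dp [-0.0855, -0.0063, 0.2035] dr [0.0009, 0.0001, -0.001] mm 88 deg 0
```

```bash
python3 -m pendant '{"delta_pos":[[-0.0285,-0.002,0.068],[-0.057,-0.004,0.136],[-0.0855,-0.006,0.2035],[-0.0855,-0.006,0.2035]],"dr":[[0,0,0],[0,0,0],[0,0,0],[0,0,0]]}'; python3 goal.py .419 .201 .044 -10 22 -1; python3 - <<'E'
from h import *
c=read_camera("top");d=read_camera("side")
cv2.imwrite("pics/p1.png",np.hstack([cv2.resize(c["image"][250:370,170:300],None,fx=3,fy=3),cv2.resize(d["image"][300:440,250:390],None,fx=2.57,fy=2.57)[:360]]))
E
```

```text
time: 11.42
tcp_pos: [0.4187, 0.199, 0.0613]
orientation: [0.019, 0.978, -0.088, 0.189]
force: [-0.1, -0.8, -1.6]
opening: 0.195
gripper_force: 57.2
t 11.43 tcp [0.4187 0.199  0.0613] q [ 1.    0.06 -0.89  0.69 -0.58 -0.19] F [-0.1 -0.8 -1.6] op 0.19
dp [-0.0163, -0.0052, 0.0401] dr [0.0019, 0.0003, -0.0011] mm 17 deg 0
```

View pics/p1.png

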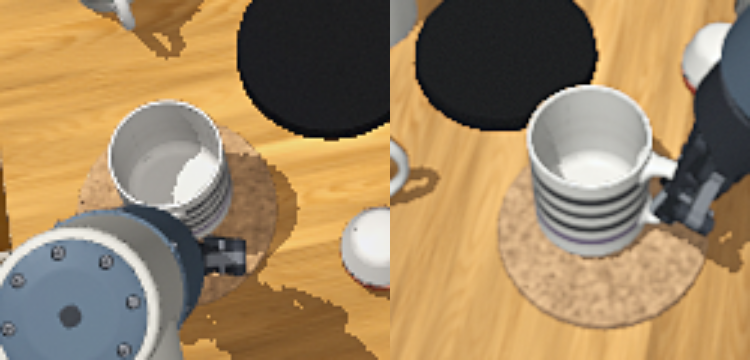

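The striped mug hangs upright over the trivet, with its mouth at (166,156) in the left half and (589,136) in the right. Checking the triangulated mouth position.

```bash
python3 - <<'E'
from h import *
import pickle
t=pickle.load(open("top0.pkl","rb"));s=pickle.load(open("side0.pkl","rb"))
print(two(t,(225.5,302),s,(327.6,353)),onz(t,225.5,302,.113),onz(s,327.6,353,.113))
E
```

```text
(array([0.47526632, 0.18916424, 0.10695132]), np.float64(0.004203993904761112)) [0.47078599 0.18929199 0.113     ] [0.47637365 0.19233667 0.113     ]
```

```bash
python3 -m pendant '{"delta_pos":[[-0.007,0,0.017],[-0.01,0,0.025],[-0.012,0,0.029],[-0.012,0,0.03],[-0.012,0,0.03]],"dr":[[0,0,0],[0,0,0],[0,0,0],[0,0,0],[0,0,0]]}'; python3 -m pendant '{"delta_pos":[[-0.0005,0,0.0015],[-0.001,0,0.003],[-0.001,0,0.003]],"dr":[[0,0,0],[0,0,0],[0,0,0]]}'
```

```text
time: 12.15
tcp_pos: [0.4194, 0.2018, 0.05]
orientation: [0.017, 0.978, -0.087, 0.19]
force: [-0.4, 0.7, -2.0]
opening: 0.197
gripper_force: 57.2
time: 12.52
tcp_pos: [0.4195, 0.2019, 0.0488]
orientation: [0.017, 0.978, -0.087, 0.19]
force: [-0.1, -0.3, -1.0]
opening: 0.2
gripper_force: 57.6
```

```bash
python3 -m pendant '{"delta_pos":[[-0.001,0,0.002],[-0.0015,0,0.0035],[-0.0015,0,0.0035]],"dr":[[0,0,0],[0,0,0],[0,0,0]]}'; python3 -m pendant '{"delta_pos":[[-0.001,0,0.002],[-0.0015,0,0.0035],[-0.0015,0,0.0035]],"dr":[[0,0,0],[0,0,0],[0,0,0]]}'
```

```text
time: 12.9
tcp_pos: [0.4199, 0.2023, 0.048]
orientation: [0.016, 0.978, -0.087, 0.191]
force: [-3.7, -0.0, 6.7]
opening: 0.197
gripper_force: 58.9
time: 13.28
tcp_pos: [0.4205, 0.2026, 0.0479]
orientation: [0.016, 0.977, -0.087, 0.192]
force: [-11.0, -3.0, 19.7]
opening: 0.195
gripper_force: 60.4
```

Contact confirmed. Release and back off.

```bash
python3 -m pendant '{"delta_pos":[[0.001,0,-0.003],[0.001,0,-0.003],[0.001,0,-0.003],[0.001,0,-0.003]],"dr":[[0,0,0],[0,0,0],[0,0,0],[0,0,0]]}' 0.3;  python3 -m pendant '{"delta_pos":[[0,0,-0.03],[0,0,-0.12],[0,0,-0.25],[0,0,-0.3]],"dr":[[0,0,0],[0,0,0],[0,0,0],[0,0,0]]}' ; python3 goal.py .42 .205 .25 14 22 -1
```

```text
time: 13.78
tcp_pos: [0.4192, 0.2016, 0.0466]
orientation: [0.017, 0.978, -0.087, 0.19]
force: [0.3, -0.1, 0.4]
opening: 0.648
gripper_force: 0.0
time: 14.28
tcp_pos: [0.3747, 0.2112, 0.1607]
orientation: [0.015, 0.978, -0.087, 0.191]
force: [0.9, -0.3, -1.4]
opening: 0.65
gripper_force: 0.0
t 14.28 tcp [0.3747 0.2112 0.1607] q [ 1.19 -0.12 -0.73  0.47 -0.94 -0.08] F [ 0.9 -0.3 -1.4] op 0.65
dp [0.1897, -0.0057, -0.164] dr [0.0489, -0.0007, -0.1248] mm 100 deg 24
```

```bash
python3 -m pendant '{"delta_pos":[[0.19,-0.006,-0.164],[0.19,-0.006,-0.164],[0.19,-0.006,-0.164]],"dr":[[0.049,-0.001,-0.125],[0.049,-0.001,-0.125],[0.049,-0.001,-0.125]]}' ; python3 goal.py .592 .2007 .18 14 22 -1
```

```text
time: 14.65
tcp_pos: [0.4216, 0.2046, 0.2499]
orientation: [-0.023, 0.974, 0.122, 0.189]
force: [-0.2, -0.8, -0.5]
opening: 0.651
gripper_force: 0.0
t 14.65 tcp [0.4216 0.2046 0.2499] q [ 0.99 -0.18 -0.48  0.31 -1.    0.7 ] F [-0.2 -0.8 -0.5] op 0.65
dp [0.315, 0.1138, 0.3159] dr [0.0, -0.0, 0.0014] mm 184 deg 0
```

```bash
python3 -m pendant '{"delta_pos":[[0.315,0.114,0.316],[0.315,0.114,0.316],[0.315,0.114,0.316],[0.315,0.114,0.316]],"dr":[[0,0,0],[0,0,0],[0,0,0],[0,0,0]]}' ; python3 goal.py .592 .2007 .145 14 22 -1; python3 goal.py .6286 .2097 .0524 14 22 -1
```

```text
time: 15.15
tcp_pos: [0.592, 0.1974, 0.1718]
orientation: [-0.019, 0.975, 0.118, 0.184]
force: [0.1, -0.7, -0.0]
opening: 0.65
gripper_force: 0.0
t 15.15 tcp [0.592  0.1974 0.1718] q [ 0.66  0.19 -0.28  0.22 -0.77  1.02] F [ 0.1 -0.7 -0. ] op 0.65
dp [-0.0226, -0.0084, 0.0632] dr [0.0023, 0.0035, -0.0005] mm 27 deg 1
t 15.15 tcp [0.592  0.1974 0.1718] q [ 0.66  0.19 -0.28  0.22 -0.77  1.02] F [ 0.1 -0.7 -0. ] op 0.65
dp [-0.0192, -0.01, 0.3131] dr [0.0023, 0.0035, -0.0005] mm 126 deg 1
```

```bash
python3 -m pendant '{"delta_pos":[[-0.0226,-0.008,0.063],[-0.022,-0.009,0.13],[-0.021,-0.01,0.22],[-0.019,-0.01,0.29],[-0.019,-0.01,0.313]],"dr":[[0.002,0.003,0],[0.002,0.003,0],[0.002,0.003,0],[0.002,0.003,0],[0.002,0.003,0]]}' ; python3 -m pendant '{"delta_pos":[[0,0,0],[0,0,0],[0,0,0],[0,0,0],[0,0,0]],"dr":[[0,0,0],[0,0,0],[0,0,0],[0,0,0],[0,0,0]]}' -1; python3 goal.py .6286 .2097 .0524 14 22 -1;  python3 goal.py .6286 .2097 .0724 14 22 -1
```

```text
time: 15.78
tcp_pos: [0.6272, 0.2116, 0.0565]
orientation: [-0.024, 0.974, 0.12, 0.191]
force: [0.6, -0.2, 0.8]
opening: 0.651
gripper_force: 0.0
time: 16.4
tcp_pos: [0.6286, 0.2123, 0.0598]
orientation: [-0.025, 0.973, 0.12, 0.193]
force: [-4.5, -1.7, 7.5]
opening: 0.178
gripper_force: 57.6
t 16.4 tcp [0.6286 0.2123 0.0598] q [ 0.63  0.36 -0.41  0.32 -0.46  0.93] F [-4.5 -1.7  7.5] op 0.18
dp [-0.0085, 0.0064, 0.0165] dr [-0.0011, -0.0028, 0.0002] mm 8 deg 1
t 16.4 tcp [0.6286 0.2123 0.0598] q [ 0.63  0.36 -0.41  0.32 -0.46  0.93] F [-4.5 -1.7  7.5] op 0.18
dp [0.0106, 0.0063, -0.0297] dr [-0.0011, -0.0028, 0.0002] mm 13 deg 1
```

```bash
python3 -m pendant '{"delta_pos":[[0.01,0,-0.023],[0.025,0,-0.06],[0.045,0,-0.11],[0.057,0,-0.139],[0.057,0,-0.139]],"dr":[[0,0,0],[0,0,0],[0,0,0],[0,0,0],[0,0,0]]}' ; python3 - <<'E'
from h import *
import pickle
c=read_camera("top");d=read_camera("side");pickle.dump((c,d),open("n.pkl","wb"))
cv2.imwrite("pics/n1.png",np.hstack([cv2.resize(c["image"][180:280,165:265],None,fx=4,fy=4),cv2.resize(d["image"][310:410,170:270],None,fx=4,fy=4)]))
s=pickle.load(open("side0.pkl","rb"))
T=s["image"][362:388,205:235];m=cv2.matchTemplate(d["image"][300:420,160:290],T,cv2.TM_CCOEFF_NORMED); print(cv2.minMaxLoc(m)[1::2], "orig",205-160,362-300)
print(proj(s,(.66,.2,.1))-proj(s,(.66,.2,.044)))
E
python3 goal.py .45 .12 .18 -5 22 -1
```

```text
time: 17.02
tcp_pos: [0.6284, 0.2122, 0.1191]
orientation: [-0.025, 0.974, 0.12, 0.193]
force: [-1.2, -0.1, -2.2]
opening: 0.179
gripper_force: 57.6
(0.9302700161933899, (40, 44)) orig 45 62
[ -4.13009271 -17.58500435]
t 17.12 tcp [0.6274 0.2114 0.117 ] q [ 0.63  0.29 -0.3   0.24 -0.63  1.01] F [ 0.5 -1.1 -3.4] op 0.18
dp [-0.3899, 0.1135, -0.33] dr [-0.0405, -0.0013, 0.0979] mm 209 deg 19
```

Held upright: image shift (-5,-18) against an expected (-4,-18). Move it round to the front of the mixer.

```bash
python3 - <<'E'
from h import *
import pickle
t=pickle.load(open("top0.pkl","rb"));s=pickle.load(open("side0.pkl","rb"))
print(two(t,(361,222.3),s,(308.1,218.8)),onz(t,361,222.3,.138),onz(s,308.1,218.8,.138))
E
python3 -m pendant '{"delta_pos":[[-0.02,0,-0.03],[-0.09,0.02,-0.1],[-0.19,0.05,-0.18],[-0.29,0.08,-0.25],[-0.37,0.108,-0.315]],"dr":[[0,0,0],[-0.008,0,0.02],[-0.018,0,0.045],[-0.03,0,0.075],[-0.04,-0.001,0.098]]}'; python3 goal.py .43 -.115 .16 -15 22 -1
```

```text
(array([ 0.59286625, -0.15161638,  0.13704666]), np.float64(0.001063350914577437)) [ 0.59181944 -0.15131567  0.138     ] [ 0.59310084 -0.1507991   0.138     ]
time: 17.75
tcp_pos: [0.4571, 0.123, 0.1779]
orientation: [0.008, 0.98, -0.044, 0.191]
force: [0.3, 1.0, -1.5]
opening: 0.173
gripper_force: 58.0
t 17.75 tcp [0.4571 0.123  0.1779] q [ 0.81 -0.11 -0.65  0.41 -0.83  0.42] F [ 0.3  1.  -1.5] op 0.17
dp [-0.0296, 0.5987, 0.035] dr [-0.0212, -0.0005, 0.0506] mm 240 deg 10
```

```bash
python3 -m pendant '{"delta_pos":[[0,0.1,0.005],[-0.01,0.25,0.015],[-0.02,0.4,0.025],[-0.03,0.52,0.035],[-0.03,0.598,0.035]],"dr":[[-0.003,0,0.008],[-0.009,0,0.021],[-0.014,0,0.034],[-0.019,0,0.044],[-0.021,0,0.05]]}'; python3 goal.py .43 -.115 .088 -15 22 -1
```

```text
time: 18.38
tcp_pos: [0.4309, -0.1149, 0.1594]
orientation: [0.025, 0.973, -0.127, 0.19]
force: [0.8, -0.4, -2.0]
opening: 0.175
gripper_force: 57.8
t 18.38 tcp [ 0.4309 -0.1149  0.1594] q [ 0.24 -0.18 -0.71  0.27 -0.72  0.9 ] F [ 0.8 -0.4 -2. ] op 0.17
dp [-0.069, 0.0008, 0.1646] dr [-0.0004, -0.0003, 0.0008] mm 71 deg 0
```

```bash
python3 -m pendant '{"delta_pos":[[-0.02,0,0.05],[-0.045,0,0.11],[-0.069,0.001,0.165],[-0.069,0.001,0.165],[-0.069,0.001,0.165]],"dr":[[0,0,0],[0,0,0],[0,0,0],[0,0,0],[0,0,0]]}'; python3 - <<'E'
from h import *
c=read_camera("top");d=read_camera("side")
cv2.imwrite("pics/m1.png",np.hstack([cv2.resize(c["image"][200:300,300:400],None,fx=4,fy=4,interpolation=2),cv2.resize(d["image"][200:300,280:380],None,fx=4,fy=4,interpolation=2)]))
E
python3 goal.py .5414 -.1364 .086 -15 22 -1
```

```text
time: 19.0
tcp_pos: [0.4326, -0.1131, 0.0897]
orientation: [0.024, 0.973, -0.126, 0.191]
force: [0.2, -0.3, -1.7]
opening: 0.176
gripper_force: 57.9
t 19.1 tcp [ 0.4331 -0.1129  0.09  ] q [ 0.22 -0.1  -0.88  0.39 -0.47  0.77] F [-0.4  0.2 -1.8] op 0.18
dp [0.2524, -0.0118, 0.1141] dr [-0.0011, -0.0014, 0.0014] mm 111 deg 0
```

View pics/m1.png

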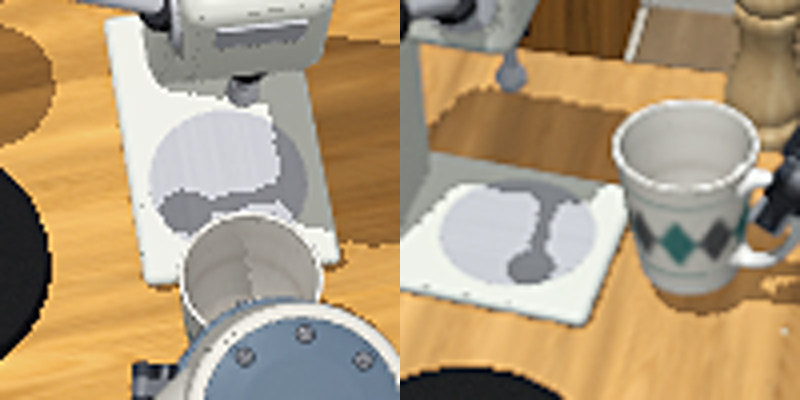

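The diamond mug is upright in front of the mixer, with its mouth at (251,273) on the left and (687,147) on the right. The steel plate is centred near (228,175) and (518,234).

```bash
python3 - <<'E'
from h import *
import pickle
t=pickle.load(open("top0.pkl","rb"));s=pickle.load(open("side0.pkl","rb"))
print(two(t,(362.9,268.3),s,(351.9,236.75)),onz(t,362.9,268.3,.124),onz(s,351.9,236.75,.124))
print("plate",onz(s,280+118.5/4,200+234/4,.014),onz(t,300+228/4,200+175/4,.014))
r=lambda p:np.ptp([proj(t,(p[0]+.0415*np.cos(a),p[1]+.0415*np.sin(a),.124)) for a in np.linspace(0,6.28,60)],axis=0)*4
print(r((.48,-.13)))
E
```

```text
(array([ 0.48546154, -0.13134042,  0.11687014]), np.float64(0.0007989177067011779)) [ 0.48305954 -0.13019899  0.124     ] [ 0.48392918 -0.12268496  0.124     ]
plate [ 0.59246031 -0.14736558  0.014     ] [ 0.59486225 -0.15102985  0.014     ]
[145.52730213 134.22576965]
```

```bash
python3 goal.py .5428 -.1357 .085 -15 22 -1
```

```text
t 19.1 tcp [ 0.4331 -0.1129  0.09  ] q [ 0.22 -0.1  -0.88  0.39 -0.47  0.77] F [-0.4  0.2 -1.8] op 0.18
dp [0.2541, -0.0144, 0.1176] dr [-0.0011, -0.0014, 0.0014] mm 112 deg 0
```

```bash
python3 -m pendant '{"delta_pos":[[0.06,-0.003,0.028],[0.13,-0.007,0.06],[0.2,-0.011,0.0925],[0.254,-0.0145,0.1175],[0.254,-0.0145,0.1175]],"dr":[[0,0,0],[0,0,0],[0,0,0],[0,0,0],[0,0,0]]}'; python3 -m pendant '{"delta_pos":[[0,0,0],[0,0,0]],"dr":[[0,0,0],[0,0,0]]}';python3 goal.py .5428 -.1357 .075 -15 22 -1
```

```text
time: 19.73
tcp_pos: [0.5439, -0.1359, 0.0843]
orientation: [0.024, 0.973, -0.126, 0.191]
force: [-0.9, -0.8, -2.6]
opening: 0.181
gripper_force: 57.9
time: 19.98
tcp_pos: [0.5412, -0.1358, 0.0836]
orientation: [0.024, 0.973, -0.126, 0.19]
force: [-1.0, -0.2, -2.3]
opening: 0.18
gripper_force: 57.9
t 19.98 tcp [ 0.5412 -0.1358  0.0836] q [ 0.11  0.14 -0.63  0.31 -0.46  0.95] F [-1.  -0.2 -2.3] op 0.18
dp [-0.0045, -0.0013, 0.0213] dr [-0.0008, -0.0007, 0.0015] mm 9 deg 0
```

```bash
python3 -m pendant '{"delta_pos":[[-0.002,-0.001,0.011],[-0.0045,-0.001,0.021],[-0.0045,-0.001,0.021]],"dr":[[0,0,0],[0,0,0],[0,0,0]]}'; python3 -m pendant '{"delta_pos":[[-0.0015,0,0.0035],[-0.0015,0,0.0035],[-0.0015,0,0.0035]],"dr":[[0,0,0],[0,0,0],[0,0,0]]}'; python3 -m pendant '{"delta_pos":[[-0.0015,0,0.0035],[-0.0015,0,0.0035],[-0.0015,0,0.0035]],"dr":[[0,0,0],[0,0,0],[0,0,0]]}' | grep -E "pos|force"
```

```text
time: 20.35
tcp_pos: [0.5434, -0.1359, 0.0748]
orientation: [0.024, 0.973, -0.126, 0.19]
force: [0.8, -1.6, -1.8]
opening: 0.178
gripper_force: 58.2
time: 20.72
tcp_pos: [0.5436, -0.136, 0.0738]
orientation: [0.024, 0.973, -0.126, 0.191]
force: [-3.1, -0.4, 4.2]
opening: 0.178
gripper_force: 59.0
tcp_pos: [0.5443, -0.1361, 0.0737]
force: [-8.4, -0.4, 12.7]
gripper_force: 59.8
```

```bash
python3 -m pendant '{"delta_pos":[[0.001,0,-0.003],[0.001,0,-0.003],[0.001,0,-0.003],[0.001,0,-0.003]],"dr":[[0,0,0],[0,0,0],[0,0,0],[0,0,0]]}' 0.3;  python3 -m pendant '{"delta_pos":[[0,0,-0.03],[0,0,-0.12],[0,0,-0.25],[0,0,-0.4],[0,0,-0.5]],"dr":[[0,0,0],[0,0,0],[0,0,0],[0,0,0],[0,0,0]]}' ; python3 goal.py .45 -.03 .37 84.6 0 1; python3 - <<'E'
from h import *
d=read_camera("side");c=read_camera("top")
# diamond (dark/teal) blobs on mug, and bright rim extents along the row through the mouth centre
P=proj(d,(.593,-.151,.108));print("pred mouth side",P,"top",proj(c,(.593,-.151,.108)))
for n,cam in(("side",d),("top",c)):
    hsv=cv2.cvtColor(cam["image"],cv2.COLOR_BGR2HSV); x,y=proj(cam,(.593,-.151,.108)).astype(int)
    m=((hsv[...,1]<60)).astype(np.uint8)
    print(n,"".join(str(v) for v in m[y,x-35:x+35]),x-35)
hsv=cv2.cvtColor(d["image"],cv2.COLOR_BGR2HSV);m=((hsv[...,0]>75)&(hsv[...,0]<100)&(hsv[...,1]>70)).astype(np.uint8)
m[:200]=0;m[300:]=0;m[:,:270]=0;m[:,360:]=0;ys,xs=np.nonzero(m);print("teal",len(xs),xs.mean() if len(xs) else 0,ys.mean() if len(xs) else 0)
# knob blob (dark) triangulated
def blob(cam,p):
    x,y=p.astype(int);w=cam["image"][y-14:y+14,x-14:x+14].max(2)<70
    n,l,st,ce=cv2.connectedComponentsWithStats(w.astype(np.uint8));i=1+np.argmax(st[1:,4]);return ce[i]+[x-14,y-14],st[i]
K=(.6192,-.0134,.284);a=blob(c,proj(c,K));b=blob(d,proj(d,K));print(a,b,two(c,a[0],d,b[0]))
E
```

```text
time: 21.6
tcp_pos: [0.5431, -0.1359, 0.0727]
orientation: [0.024, 0.973, -0.126, 0.19]
force: [-0.1, 0.6, 0.2]
opening: 0.651
gripper_force: 0.0
time: 22.22
tcp_pos: [0.4697, -0.1165, 0.2623]
orientation: [0.023, 0.973, -0.125, 0.192]
force: [1.1, 0.5, -0.9]
opening: 0.65
gripper_force: 0.0
t 22.23 tcp [ 0.4697 -0.1165  0.2623] q [ 0.21 -0.16 -0.4   0.2  -0.99  1.02] F [ 1.1  0.5 -0.9] op 0.65
dp [0.0074, -0.1975, -0.2876] dr [-0.088, -0.1022, 0.4423] mm 140 deg 83
pred mouth side [308.56643455 228.65679324] top [359.83144901 227.64564232]
side 1111111111111000011111111111111111111111111111111111000000000000000000 273
top 0000011111111111111111111111111110011101110010000000000000000000000000 324
teal 54 306.68518518518516 250.62962962962962
(array([297.5704698, 193.5704698]), array([  6,  10,  14,  14, 149], dtype=int32)) (array([274.70481928, 204.30120482]), array([  6,  12,  15,  14, 166], dtype=int32)) (array([ 0.61995147, -0.00828472,  0.27759625]), np.float64(0.0020949624309627365))
```

The mug's side-view rim matches the planned centre to about 3 mm, and the knob is at (.620,-.008,.278). Next, lower the lever.

```bash
python3 -m pendant '{"delta_pos":[[0.007,-0.197,-0.288],[0.007,-0.197,-0.288],[0.007,-0.197,-0.288],[0.007,-0.197,-0.288],[0.007,-0.197,-0.288]],"dr":[[-0.088,-0.102,0.442],[-0.088,-0.102,0.442],[-0.088,-0.102,0.442],[-0.088,-0.102,0.442],[-0.088,-0.102,0.442]]}'; python3 goal.py .45 -.01 .38 84.6 0 1
```

```text
time: 22.95
tcp_pos: [0.4506, -0.0296, 0.3662]
orientation: [0.01, 0.833, -0.549, 0.072]
force: [0.3, 0.3, 0.3]
opening: 0.651
gripper_force: 0.0
t 22.95 tcp [ 0.4506 -0.0296  0.3662] q [ 0.39 -0.03  0.06  0.13 -1.6   0.02] F [0.3 0.3 0.3] op 0.65
dp [-0.0408, -0.0202, -0.0389] dr [-0.03, -0.0364, 0.1585] mm 24 deg 30
```

```bash
python3 -m pendant '{"delta_pos":[[-0.041,-0.02,-0.039],[-0.041,-0.02,-0.039],[-0.041,-0.02,-0.039],[-0.041,-0.02,-0.039]],"dr":[[-0.03,-0.036,0.159],[-0.03,-0.036,0.159],[-0.03,-0.036,0.159],[-0.03,-0.036,0.159]]}'; python3 goal.py .6205 -.009 .34 84.6 0 1
```

```text
time: 23.45
tcp_pos: [0.4502, -0.0109, 0.3796]
orientation: [-0.001, -0.674, 0.739, -0.001]
force: [-0.2, 0.3, 0.2]
opening: 0.648
gripper_force: 0.0
t 23.45 tcp [ 0.4502 -0.0109  0.3796] q [ 0.33  0.06  0.24  0.   -1.75 -0.42] F [-0.2  0.3  0.2] op 0.65
dp [-0.0437, -0.4234, 0.0994] dr [-0.0004, -0.0009, 0.0009] mm 175 deg 0
```

```bash
python3 -m pendant '{"delta_pos":[[-0.044,-0.423,0.0],[-0.044,-0.423,0.05],[-0.044,-0.423,0.1],[-0.044,-0.423,0.1],[-0.044,-0.423,0.1]],"dr":[[0,0,0],[0,0,0],[0,0,0],[0,0,0],[0,0,0]]}'; python3 -m pendant '{"delta_pos":[[0,0,0],[0,0,0]],"dr":[[0,0,0],[0,0,0]]}' >/dev/null; python3 goal.py .6205 -.009 .257 84.6 0 1
```

```text
time: 24.08
tcp_pos: [0.6201, -0.0088, 0.3405]
orientation: [-0.001, -0.675, 0.738, -0.002]
force: [-0.9, -0.0, 0.8]
opening: 0.651
gripper_force: 0.0
t 24.32 tcp [ 0.6197 -0.0088  0.3421] q [ 0.24  0.41  0.6   0.   -1.76 -0.33] F [-0.8  0.5  0.1] op 0.65
dp [-0.0, -0.001, 0.2127] dr [-0.0016, -0.0007, 0.001] mm 85 deg 0
```

```bash
python3 -m pendant '{"delta_pos":[[0,0,0.07],[0,0,0.15],[0,0,0.213],[0,0,0.213],[0,0,0.213]],"dr":[[0,0,0],[0,0,0],[0,0,0],[0,0,0],[0,0,0]]}'; python3 -m pendant '{"delta_pos":[[0,0,0],[0,0,0],[0,0,0],[0,0,0],[0,0,0]],"dr":[[0,0,0],[0,0,0],[0,0,0],[0,0,0],[0,0,0]]}' -1;python3 - <<'E'
import numpy as np
for th in np.linspace(.545,-.63,6): print(round(th,3), "dx",round(-.11*(np.cos(th)-np.cos(.545))/.4,4),"dz",round(.11*(np.sin(.545)-np.sin(th))/.4,4))
E
```

```text
time: 24.95
tcp_pos: [0.6208, -0.0092, 0.257]
orientation: [0.001, -0.674, 0.739, -0.003]
force: [-0.5, -0.7, 1.0]
opening: 0.649
gripper_force: 0.0
time: 25.58
tcp_pos: [0.6204, -0.0084, 0.2555]
orientation: [0.0, -0.674, 0.739, -0.001]
force: [-3.5, 4.7, 3.9]
opening: 0.318
gripper_force: 58.8
0.545 dx -0.0 dz 0.0
0.31 dx -0.0267 dz 0.0587
0.075 dx -0.0391 dz 0.122
-0.16 dx -0.0363 dz 0.1864
-0.395 dx -0.0187 dz 0.2484
-0.63 dx 0.013 dz 0.3046
```

```bash
python3 -m pendant '{"delta_pos":[[-0.027,0,0.059],[-0.039,0,0.122],[-0.036,0,0.186],[-0.019,0,0.248],[0.008,0,0.3]],"dr":[[0,0,0],[0,0,0],[0,0,0],[0,0,0],[0,0,0]]}';python3 -m pendant '{"delta_pos":[[0.003,0,0.01],[0.005,0,0.015],[0.005,0,0.015],[0.005,0,0.015]],"dr":[[0,0,0],[0,0,0],[0,0,0],[0,0,0]]}'
```

```text
time: 26.2
tcp_pos: [0.6199, -0.0135, 0.1346]
orientation: [-0.001, -0.674, 0.739, -0.002]
force: [-3.3, -1.8, 7.4]
opening: 0.321
gripper_force: 65.6
time: 26.7
tcp_pos: [0.6202, -0.0145, 0.1329]
orientation: [0.0, -0.674, 0.738, -0.003]
force: [-10.4, 3.8, 20.7]
opening: 0.318
gripper_force: 66.9
```

```bash
python3 -m pendant '{"delta_pos":[[0,0,0],[0,0,0],[0,0,0],[0,0,0]],"dr":[[0,0,0],[0,0,0],[0,0,0],[0,0,0]]}' 0.3 | grep -E "force|opening"; python3 -m pendant '{"delta_pos":[[0,0,-0.05],[0,0,-0.15],[0,0,-0.3],[0,0,-0.45],[0,0,-0.5]],"dr":[[0,0,0],[0,0,0],[0,0,0],[0,0,0],[0,0,0]]}' |grep tcp; python3 -m pendant '{"delta_pos":[[0.05,0.15,0],[0.05,0.3,0],[0.05,0.45,0],[0.05,0.45,0],[0.05,0.45,0]],"dr":[[0,0,0],[0,0,0],[0,0,0],[0,0,0],[0,0,0]]}' | grep tcp
python3 - <<'E'
from h import *
import pickle
t0=pickle.load(open("top0.pkl","rb"));s0=pickle.load(open("side0.pkl","rb"))
c=read_camera("top");d=read_camera("side")
def blob(cam,p):
    x,y=p.astype(int);w=cam["image"][y-14:y+14,x-14:x+14].max(2)<70
    n,l,st,ce=cv2.connectedComponentsWithStats(w.astype(np.uint8));i=1+np.argmax(st[1:,4]);return ce[i]+[x-14,y-14],st[i,4]
K=(.6192,-.0134,.159)
for n,A,B in(("start",t0,s0),("now",c,d)):
    a=blob(A,proj(A,K));b=blob(B,proj(B,K));print(n,a,b,two(A,a[0],B,b[0]))
# rod vs mug in side view: rod column just above rim; striped mug stripes on trivet
hsv=cv2.cvtColor(d["image"],cv2.COLOR_BGR2HSV)
m=((hsv[...,0]>75)&(hsv[...,0]<100)&(hsv[...,1]>70)).astype(np.uint8);m[:200]=0;m[300:]=0;m[:,:270]=0;m[:,360:]=0;ys,xs=np.nonzero(m);print("teal",len(xs),xs.mean(),ys.mean())
# bystander change, robot-free regions
for n,A,B,rs in(("side",s0,d,dict(mill=(355,180,385,240),jar=(383,265,410,315),egg=(360,305,398,345),can=(215,258,262,322))),("top",t0,c,dict(can=(256,184,298,234),egg=(282,316,312,348)))):
    for k,(x0,y0,x1,y1) in rs.items(): print(n,k,(np.abs(A["image"][y0:y1,x0:x1].astype(int)-B["image"][y0:y1,x0:x1]).max(2)>50).mean().round(3))
E
```

```text
force: [0.4, -0.0, 0.3]
opening: 0.647
gripper_force: 0.0
tcp_pos: [0.6208, -0.0144, 0.3338]
tcp_pos: [0.4388, -0.0174, 0.329]
start (array([299.92241379, 219.10344828]), np.int32(116)) (array([279.91603053, 248.42748092]), np.int32(131)) (array([ 0.61895456, -0.01139235,  0.16087117]), np.float64(0.002658507178718222))
now (array([304.52263374, 217.14609053]), np.int32(486)) (array([279.90076336, 248.40458015]), np.int32(131)) (array([ 0.62487421, -0.02344745,  0.1507599 ]), np.float64(0.0011138045043438134))
teal 48 308.0 250.64583333333334
side mill 0.006
side jar 0.063
side egg 0.0
side can 0.0
top can 0.647
top egg 0.575
```

```bash
python3 - <<'E'
from h import *
import pickle
s0=pickle.load(open("side0.pkl","rb"));d=read_camera("side")
for k,(x0,y0,x1,y1) in dict(jar=(385,267,408,313),mill=(357,185,385,238)).items():
    T=s0["image"][y0:y1,x0:x1];m=cv2.matchTemplate(d["image"][y0-15:y1+15,x0-15:x1+15],T,cv2.TM_CCOEFF_NORMED);print(k,cv2.minMaxLoc(m)[1::2],"same=(15,15)")
y=228;sat=cv2.cvtColor(d["image"],cv2.COLOR_BGR2HSV)
print("rim row",sat[y,280:335,1].tolist());print(proj(d,(.593,-.151,.108)),"rod",d["image"][212,295:320].max(1).tolist())
s=manip.sense();print(s["time"],s["force"],np.abs(s["dq"]).max())
E
```

```text
jar (0.9739804863929749, (15, 15)) same=(15,15)
mill (0.9843916893005371, (15, 15)) same=(15,15)
rim row [15, 15, 7, 13, 11, 9, 15, 24, 96, 159, 14, 5, 14, 13, 14, 14, 14, 13, 13, 13, 14, 12, 12, 14, 14, 14, 4, 21, 19, 11, 9, 12, 14, 14, 14, 16, 15, 13, 13, 14, 18, 15, 12, 7, 6, 142, 158, 149, 155, 150, 151, 152, 153, 154, 149]
[308.56643455 228.65679324] rod [167, 136, 121, 118, 116, 131, 155, 158, 148, 141, 146, 137, 124, 115, 183, 208, 161, 142, 99, 87, 90, 93, 91, 95, 105]
28.6 [-0.03772843  0.39255512 -0.44851769] 0.007573336117007407
```

```bash
python3 -c "
from cell import manip
print(manip.finish_job())"
```

```text
the job is handed in; nothing more can be done
None
```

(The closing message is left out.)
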